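# Clamp a plastic collar nut in the sloping quick-set cradle

## Task

Clamp the white collar nut in the sloping cradle, ready for deburring. Lay it flat on the sloping bed, against the ledge at the bed's lower edge and between the two jaws, and let go of it; then squeeze the orange lock tab of the sliding jaw against its black post and, keeping it squeezed, slide the jaw along until it pushes the nut against the fixed jaw and its sprung pad has gone most of the way in, and release, so that the lock drops back into the rack and the nut stays firmly held. It is plastic, so the jaws must never press it with more than about 25 N; leave the other loose things where they are.

Things in the scene. Friction and masses are not known exactly. Their poses are not given: they have to be found in the camera images.
- cradle_bed: Bed of the bolted-down clamp cradle: flat aluminium plate 118 x 255 mm, sloping at 33 degrees like a lectern, low edge to the robot's left. Origin on its top surface, 56 mm above the bench. Axes (the bed's frame): x up the slope, y level, from the sliding jaw to the fixed jaw, z square out of the bed. Square to the bed is the way in for the tool: it tilts 33 degrees from vertical.
- ledge_face (a point): Foot of the ledge's nut side, at x = -26, y = 75, z = 0 mm in the bed's frame; same axes. The steel ledge along the bed's lower edge is 14 mm high and runs from y = 22 to 128 mm. Farther along the low edge, y = -101 to 21 mm, is the toothed rack, 18 mm high. The back plate is 58 mm high, its front face at x = 50 mm along the whole bed; it overhangs the sliding jaw.
- end_jaw: The fixed jaw at the bed's +y end, blue with a black face, 66 mm wide (x), 40 mm high (z). Same origin and axes as the bed; its face lies at y = 109 mm. At the start 126 to 130 mm are free between it and the sliding jaw's pad.
- jaw_grip (a point): Middle of the grip on the sliding jaw, 50 mm above the bed, bed's axes: half-way between the outer faces of the orange lock tab (18 mm towards -x) and the black post (18 mm towards +x). Both are 28 mm wide (y) and 66 to 68 mm high over the bed. Below 26 mm are the blue carriage, 46 x 56 mm, and the tab's foot, which sticks out 11 mm past its face. 36 mm are free from post to back plate.
- jaw (a joint): Travel of the sliding jaw along the bed's +y, m: 0 = fully open, 0.104 = end. It runs on a greased guide (2.5 N of friction, 0.5 N more per cm/s), starts near 0.006 and moves only while the tab is squeezed in; else the tab's pawl locks it in the rack, at one place every 6 mm.
- lock_tab (a joint): How far the tab is squeezed towards the post (bed's +x), m: 0 = out, pawl in the rack; above 0.004 the pawl is clear (half in, it rattles over the teeth); 0.007 = stop. Needs 5 N to start, 12 N at the stop. Let go over a tooth, the pawl rides on its rounded tip until the jaw has shifted to the next gap; the loaded sprung pad does that by pushing the jaw back.
- jaw_pad: Sprung pad of the sliding jaw, a black plate on two pins that meets the nut: 34 mm wide (x), 5 to 33 mm above the bed. Bed's axes; origin on the bed, 56 mm behind its face. The face stands 56 mm ahead of the grip's middle and can be pushed back by 18 mm: 3 N to start, 0.8 N more per mm. Push it in by 11 to 16 mm (12 to 16 N) before letting go: the jaw springs back 1 to 9 mm as it locks.
- nut_centre (a point): Centre of the loose white plastic collar nut, half-way up its 36 mm; round, about 52 mm in diameter with low ribs (51 x 55 mm over all), 60 g, standing upright on the bench; z is its axis. Lying flat on the bed against the ledge its centre is at x = 0, z = +18 mm in the bed's frame.
- white_nut: The same nut; origin at the centre of its underside, z along its axis.
- sleeve: Bystander: loose turned steel sleeve, 25 mm in diameter, 30 mm high, upright; origin at its underside.
- red_cap: Bystander: loose red cap with a flange, 31 mm in diameter, 15 mm high; origin at its underside.
- oil_bottle: Bystander: green oil bottle, 38 mm in diameter, 89 mm high; origin at its underside.
- deburrer: Bystander: red and black deburring tool, 17 x 100 mm, lying on the bench; origin at its middle, underside.
There are look-alikes about, which are no part of the job. Of the things that look like the white_nut, take the one that is nearest to the robot's base at the start.

How it is judged:
By the outcome, as a careful person would: the job done as asked, in the order asked, and still so for the second after the job is handed in, with the robot touching nothing.
It also fails if it takes over 61 s, if anything falls off the work surface, if the arm or the gripper's body presses on something with over 40 N, if the wrist force passes 120 N, or if a joint passes its speed limit or range.

## Robot

A 6-joint arm with a two-finger parallel gripper is mounted at the origin on the work surface; the furniture and walls round the work are solid. World frame = base frame: x ahead of the robot, y to its left, z up, the work surface at z = 0. Lengths are in mm, angles in rad, forces in N, time in s.
With the tool pointing down it reaches from about 350 to 850 mm from the base axis. Payload 8.1 kg.
Tool frame: the origin (TCP) lies between the finger pads; the fingertips stand 14 mm ahead of it and the grasp point (between the pads) lies 5 mm behind it; x points along the fingers, y is the direction in which the jaws open and shut, and the axes are right-handed (so a half turn about x gives the same grasp; the last joint's range is limited). The gripper opens to 93 mm and grips with 3 to 60 N. Pads are 15 mm wide; open, the fingers measure 128 mm over their backs; the gripper's body (75 mm by 188 mm) begins 65 mm behind the grasp point.
Start: joints at [-1.368, 0.13, 1.488, -0, 1.523, -0.085], TCP at [170.326, -575.321, 210.135] pointing down, gripper open.
Joint ranges: [-2.96, 2.96], [-0.89, 2.26], [0.02, 2.5], [-1.34, 4.48], [0, 2.73], [-2.66, 2.66]. Speed limits (rad/s): [2.39, 2.39, 2.79, 3.14, 3.14, 3.14].

## Interface

Orientations are given as a unit quaternion [x, y, z, w].
In Python, from station import * gives the robot as it stands.
- The arm moves only by the tool arm_command, never from a script. Its argument "deltas" is a list of rows, each a list of 3 entries, a list of its own where there are three numbers: the finger opening in cm, from 0 to 9.3, then the shift along the world's x, y, z in cm, then the turn about the world's z in degrees. In form: [[fingers, [x, y, z], turn], ...]. A call has 1 to 20 rows; each row shifts and turns the commanded pose from where the row before left it; what a row does not reach is not made up. A row lasts 1/12 s, in which the tool goes at most 41.7 mm and 7.16 degrees, less where a joint would pass 70% of its speed; a pose out of reach is approached as far as the arm can. A call with a gripper value outside its range is refused whole. The fingers move at their own pace and stop on an object; "newtons" is the grip in N (left out, the last holds). Time passes only in rows, so rows that do not move let the fingers close. It gives the time, the measured TCP pose, the force and the opening at its end, in the units of the state.
- get_state(): the state, without advancing time (a new reading comes with each control period).
- read_camera(name): name is "scene" or "side" or "wrist"; returns a dict with "image" (384x512x3 uint8, blue, green, red), "range_z" (384x512 float32, mm along the optical axis (not along the pixel's ray), 0 where there is no reading), "K" (3x3 intrinsics, pixels), "distortion" ([k1, k2, p1, p2, k3] as OpenCV has them; the pictures are not rectified), "camera_from_world" (4x4, takes a point from world to camera coordinates); the wrist camera has in their place "T_tool_cam" (4x4, takes a point from camera to tool coordinates, whose origin is the TCP and whose axes are the tool frame's). Camera axes: x right, y down, z forward; pixel columns grow to the right and rows downward; lengths in mm; the calibration is good to about 2 mm. A picture is of the moment at which its call begins: read the wrist's pose just before it.
- sign_off(): hands the job in, once; it reports no verdict.
The state is a dict: "time": time; "joint_positions": joint angles; "dq": joint speeds; "tau": joint torques, N m; "eef_pos": TCP position; "ee_rot": TCP orientation; "wrist_force": force on the tool from outside, world axes, zero at the start; "torque": the same for the moment, N m; "grip_width": finger opening in mm.
Only numpy, scipy, OpenCV 4.12 (cv2) and the standard library are available. Lean on these libraries where they do the work, as an engineer would, in place of code of your own. Each camera call takes 0.05 s, during which the arm holds its last target. There are 200 camera calls.

## Working session

There is one attempt and no reset: what is moved stays moved. The work goes in short steps, Python scripts to look and compute and a tool call to move; the robot and the scene stay as the last step left them, time stands still between calls to the robot, and variables do not carry over. Pictures are saved under pics/ and viewed, about 8 in all and at most 12, crops included, and the job is handed in when it is done.

Besides the shell and the picture viewer there is one more tool, called after "Emit:" as name(argument=value, ...), one argument or row to a line, values as JSON. arm_command: Moves the arm, as the interface text tells. Its arguments: {"type":"object","properties":{"deltas":{"type":"array"},"newtons":{"type":"number"}},"required":["deltas"]}

```bash
mkdir -p pics; ls
python3 - <<'E'
from station import *
import cv2,numpy as np
print(get_state())
for n in("scene","side","wrist"):
    c=read_camera(n); np.savez("pics/%s0.npz"%n,**c)
    cv2.imwrite("pics/%s0.png"%n,c["image"])
    print(n,c["K"].tolist(),c["distortion"],(c.get("camera_from_world") if n!="wrist" else c["T_tool_cam"]).round(3).tolist())
a=[cv2.imread("pics/%s0.png"%n) for n in("scene","side")]
E
```

```text
pics
{'time': 0.0, 'joint_positions': array([-1.36839697e+00,  1.31166365e-01,  1.48926597e+00, -8.98673201e-06,
        1.52302399e+00, -8.54219068e-02]), 'dq': array([ 1.19315867e-03,  2.49537004e-03, -1.19237504e-03,  2.87519107e-04,
       -4.82898882e-05, -4.23834411e-04]), 'tau': array([ 2.02545023e-03, -5.59831309e+01, -4.91759133e+01,  7.71165197e-02,
        3.53504287e-02, -1.42877207e-04]), 'eef_pos': array([ 170.20431969, -574.73510713,  209.09168452]), 'ee_rot': array([-0.69975521, -0.10206701,  0.69983858, -0.10075181]), 'wrist_force': array([-0.3178551 ,  0.06391109, -0.37397041]), 'torque': array([-0.04852305,  0.04393758, -0.02500013]), 'grip_width': 93.08008363342812}
scene [[424.2704629611081, 0.0, 260.3605616391651], [0.0, 424.2704629611081, 183.60576790261516], [0.0, 0.0, 1.0]] [-0.10904862  0.          0.          0.          0.        ] [[-0.612, -0.791, 0.011, 440.546], [-0.449, 0.336, -0.828, 284.568], [0.651, -0.511, -0.561, 677.806], [0.0, 0.0, 0.0, 1.0]]
side [[418.46924775737114, 0.0, 255.46050516643686], [0.0, 418.46924775737114, 195.28035846602816], [0.0, 0.0, 1.0]] [-0.05173711  0.          0.          0.          0.        ] [[0.998, 0.068, 0.012, -548.5], [0.04, -0.427, -0.904, 108.672], [-0.056, 0.902, -0.428, 1119.702], [0.0, 0.0, 0.0, 1.0]]
wrist [[337.18770422926565, 0.0, 252.62485022661429], [0.0, 337.18770422926565, 188.72513528515375], [0.0, 0.0, 1.0]] [-0.09660937  0.          0.          0.          0.        ] [[0.0, -0.273, 0.962, -174.33], [1.0, 0.001, 0.0, -1.127], [-0.001, 0.962, 0.273, -74.792], [0.0, 0.0, 0.0, 1.0]]
```

View pics/scene0.png

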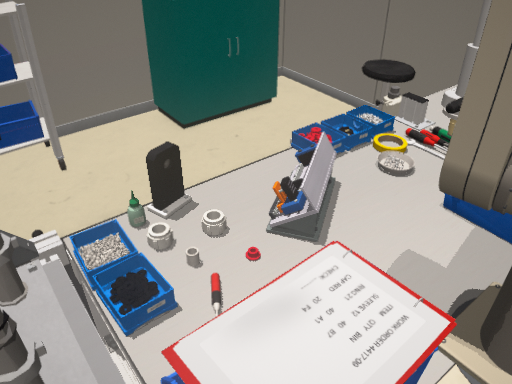

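View pics/side0.png

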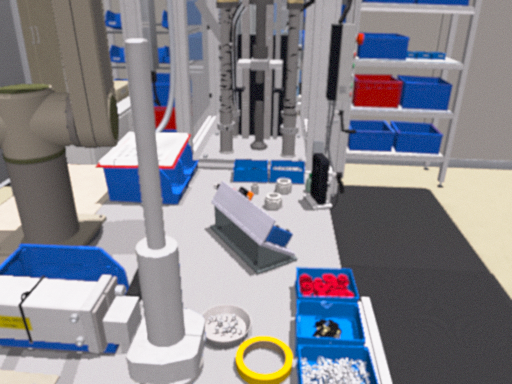

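```bash
cat > h.py <<'E'
import numpy as np,cv2
from scipy.spatial.transform import Rotation as R
def cloud(c,pos=None,quat=None):
    d=np.asarray(c["range_z"]);h,w=d.shape
    g=np.stack(np.meshgrid(np.arange(w),np.arange(h)),-1).reshape(-1,1,2).astype(np.float32)
    n=cv2.undistortPoints(g,c["K"],c["distortion"]).reshape(h,w,2)
    P=np.dstack([n*d[...,None],d])
    if pos is None: M=np.linalg.inv(c["camera_from_world"])
    else:
        T=np.eye(4);T[:3,:3]=R.from_quat(quat).as_matrix();T[:3,3]=pos;M=T@c["T_tool_cam"]
    W=P@M[:3,:3].T+M[:3,3]; W[d<=0]=np.nan
    return W
E
python3 - <<'E'
from h import *
c=dict(np.load("pics/scene0.npz"));W=cloud(c)
for n,(u,v) in dict(nutA=(214,222),nutB=(160,235),sleeve=(192,257),cap=(253,253),bottle=(136,212),deb=(215,290),bedA=(300,205),fix=(292,205),orange=(280,195),back=(322,180),bench=(240,300)).items(): print(n,W[v,u].round(0))
for n,(u0,u1,v0,v1) in dict(A=(198,230,205,240),B=(143,177,218,252)).items():
    p=W[v0:v1,u0:u1].reshape(-1,3);p=p[(p[:,2]>28)&(p[:,2]<45)];print(n,len(p),p.min(0),p.max(0),np.median(p,0),np.linalg.norm(p.mean(0)[:2]))
w=dict(np.load("pics/wrist0.npz"))
a=c["image"][130:245,225:360]; cv2.imwrite("pics/m1.png",np.hstack([cv2.resize(a,(528,450),interpolation=2),cv2.resize(w["image"],(270,450))[:, :270]]))
E
```

```text
nutA [568. 243.  35.]
nutB [597. 356.  37.]
sleeve [512. 331.  26.]
cap [459. 221.  14.]
bottle [694. 365.  40.]
deb [421. 336.  16.]
bedA [462.  96.  78.]
fix [475. 107.  75.]
orange [508. 113.  85.]
back [484.  12.  95.]
bench [386. 306.   0.]
A 247 [560.66001572 209.99341835  28.00618328] [609.71884464 258.41483279  39.60090224] [582.62256038 236.08165141  34.9658783 ] 629.92310446569
B 242 [591.5946325  325.21805113  28.01772449] [639.48916116 374.21338663  38.28394733] [613.25117265 351.52420395  34.79205633] 707.8267934275765
```

View pics/m1.png

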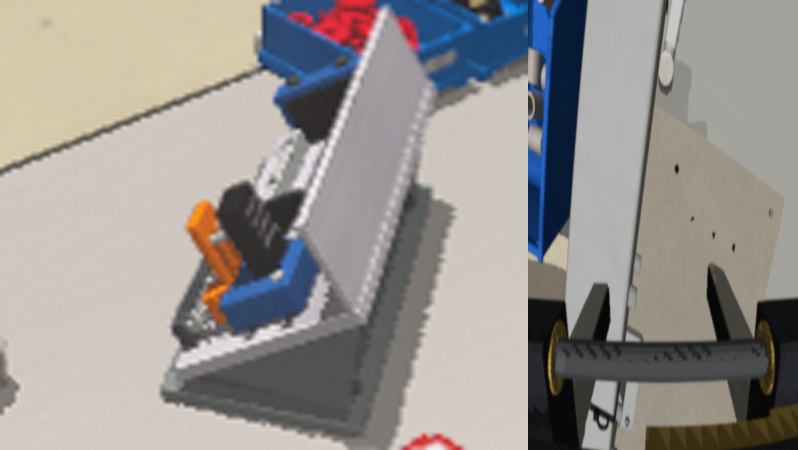

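Run:
```python
from h import *
s=dict(np.load("pics/side0.npz"));W=cloud(s);S=cloud(dict(np.load("pics/scene0.npz")))
for u,v in((150,150),(160,300),(165,360),(145,60),(320,180),(335,60)): print((u,v),W[v,u].round(0))
P=np.vstack([W.reshape(-1,3),S.reshape(-1,3)]);P=P[np.isfinite(P[:,0])]
for x0 in range(100,901,100):
    r=[]
    for y0 in range(-700,601,100):
        q=P[(P[:,0]>=x0)&(P[:,0]<x0+100)&(P[:,1]>=y0)&(P[:,1]<y0+100),2]
        r.append(int(np.percentile(q,99)) if len(q)>5 else -1)
    print(x0,r)
def pl(Q,n=300):
    rng=np.random.default_rng(0);best=None;bc=0
    for _ in range(n):
        a=Q[rng.choice(len(Q),3,False)];m=np.cross(a[1]-a[0],a[2]-a[0]);l=np.linalg.norm(m)
        if l<1e-6: continue
        m/=l;i=abs((Q-a[0])@m)<1.5
        if i.sum()>bc:bc=i.sum();best=i
    q=Q[best];c=q.mean(0);m=np.linalg.svd(q-c)[2][2];return m*np.sign(m[2]),c,bc,len(Q),best
Q=W[180:265,210:300].reshape(-1,3);Q=Q[np.isfinite(Q[:,0])&(Q[:,2]>50)&(Q[:,1]<150)&(Q[:,0]<750)]
m,c,b,n,i=pl(Q);print("backplate",m,c,b,n,np.degrees(np.arctan2(m[1],m[0])),Q[i].min(0),Q[i].max(0))
```

```text
(150, 150) [ 471. -526.  441.]
(160, 300) [ 470. -541.  259.]
(165, 360) [ 474. -561.  182.]
(145, 60) [ 474. -522.  530.]
(320, 180) [726. 230.  94.]
(335, 60) [779. 570. 397.]
100 [-1, -1, 7, 69, 137, 3, 578, 531, 376, 152, 152, 152, -1, 576]
200 [-1, 246, 242, 22, 137, 2, 578, 573, 154, 152, 152, 151, 138, 576]
300 [-1, 247, 247, 215, 74, 2, 2, 2, 2, 41, 39, 40, 20, 571]
400 [-1, 544, 319, 219, 20, 2, 92, 134, 127, 15, 18, 48, 48, 568]
500 [4, 183, 183, 21, 21, 122, 135, 135, 116, 37, 34, 49, 48, 270]
600 [87, 86, 49, 49, 50, 49, 101, 1, 1, 37, 44, 48, 48, 577]
700 [88, 84, 49, 49, 50, 49, 1, 1, 1, 157, 152, 0, 506, 582]
800 [-1, -1, 0, 0, 0, 0, -1, -1, -1, -1, -1, -1, 511, 587]
900 [-1, -1, -1, -1, -1, -1, -1, -1, -1, -1, -1, -1, -1, -1]
backplate [-0.68269923 -0.48391546  0.54749209] [516.18811957 -19.84504612 107.52791313] 1400 2510 -144.66996634034098 [ 422.27497413 -123.69699133   78.26770656] [596.77093933 102.76931679 136.69929733]
```

Emit:
arm_command(
  deltas=[
    [9.3, [0, 0, 3], 0],
    [9.3, [0.5, 0.8, 3], 0],
    [9.3, [1, 1.5, 2.5], 0],
    [9.3, [2, 3, 0.5], 1],
    [9.3, [2, 3, 0], 1],
    [9.3, [2, 3, 0], 1],
    [9.3, [2, 3, 0], 1],
    [9.3, [2, 3, 0], 1],
    [9.3, [2, 3, 0], 1],
    [9.3, [2, 3, 0], 1],
    [9.3, [2, 3, 0], 1],
    [9.3, [2, 3, 0], 1],
    [9.3, [2, 3, 0], 1],
    [9.3, [2, 3, 0], 1],
    [9.3, [2, 3, 0], 1],
    [9.3, [2, 3, 0], 1],
    [9.3, [2, 3, 0], 1],
    [9.3, [2, 3, 0], 1],
    [9.3, [2, 3, 0], 1],
    [9.3, [2, 3, 0], 1],
  ],
)

```text
time: 1.82
eef_pos: [525.9, -40.5, 299.9]
ee_rot: [-0.677, -0.204, 0.677, -0.204]
wrist_force: [0.2, -1.0, 0.1]
grip_width: 92.9
```

Emit:
arm_command(
  deltas=[
    [9.3, [2, 3, 0], 1],
    [9.3, [2, 3, 0], 0.8],
    [9.3, [1, 2, 0], 0],
    [9.3, [0, 0, 0], 0],
    [9.3, [0, 0, 0], 0],
  ],
)

```text
time: 2.23
eef_pos: [575.2, 38.6, 299.3]
ee_rot: [-0.673, -0.215, 0.674, -0.215]
wrist_force: [-0.9, 0.6, -0.5]
grip_width: 92.9
```

```bash
cat > w.py <<'E'
import sys
from station import *
from h import *
def snap(tag):
    s=get_state();c=read_camera("wrist");W=cloud(c,s["eef_pos"],s["ee_rot"])
    np.savez("pics/%s.npz"%tag,W=W,**c);cv2.imwrite("pics/%s.png"%tag,c["image"]);return s,c,W
E
python3 - <<'E'
from w import *
s,c,W=snap("w1");a=cv2.resize(c["image"],(800,600));cv2.imwrite("pics/w1b.png",a)
print(R.from_quat(s["ee_rot"]).as_matrix().round(3))
E
```

```text
[[-0.002  0.58  -0.815]
 [-0.    -0.815 -0.58 ]
 [-1.    -0.001  0.001]]
```

View pics/w1b.png

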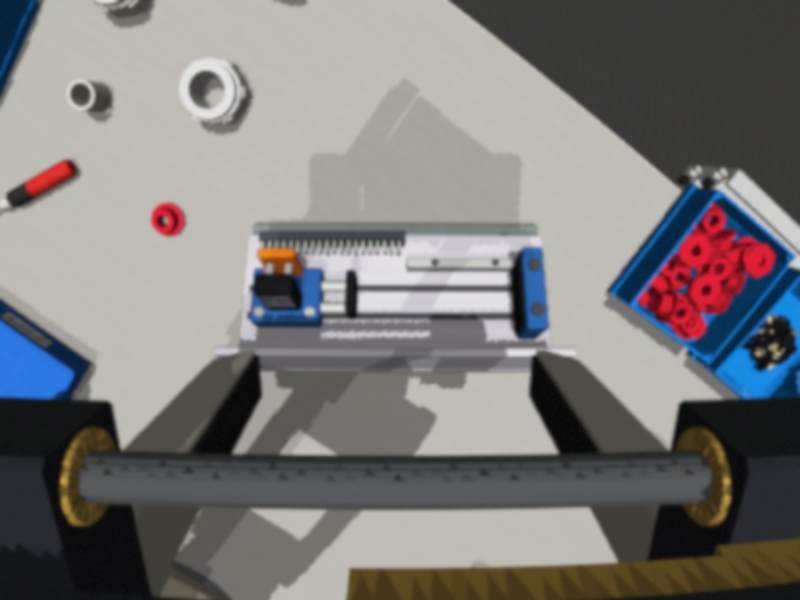

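```bash
cat >> h.py <<'E'
def pl(Q,n=400,t=1.0,nz=None):
    rng=np.random.default_rng(0);best=None;bc=0
    for _ in range(n):
        a=Q[rng.choice(len(Q),3,False)];m=np.cross(a[1]-a[0],a[2]-a[0]);l=np.linalg.norm(m)
        if l<1e-6: continue
        m/=l
        if nz and abs(abs(m[2])-nz)>.08: continue
        i=abs((Q-a[0])@m)<t
        if i.sum()>bc:bc=i.sum();best=i
    q=Q[best];c=q.mean(0);m=np.linalg.svd(q-c)[2][2];return m*np.sign(m[2]),c,best
E
python3 - <<'E'
from h import *
d=np.load("pics/w1.npz");W=d["W"];im=d["image"]
k=512/800
b=W[int(60*k):int(200*k),int(280*k):int(450*k)].reshape(-1,3);print("bench z",np.median(b[:,2]))
Q=W[int(235*k):int(345*k),int(245*k):int(550*k)].reshape(-1,3);Q=Q[np.isfinite(Q[:,0])]
m,c,i=pl(Q,nz=.839);print("bed n",m,"slope",np.degrees(np.arccos(m[2])),c,i.sum(),len(Q))
e=-m[:2]/np.linalg.norm(m[:2]);print("uphill az",np.degrees(np.arctan2(e[1],e[0])))
# use slope 33 nominal, measured azimuth
t=np.radians(33);x=np.r_[e*np.cos(t),np.sin(t)];z=np.r_[-e*np.sin(t),np.cos(t)];y=np.cross(z,x)
# provisional origin: point on plane at c
B=(W-c)@np.stack([x,y,z],1)
print("axes",x,y)
u=lambda a:int(a*k)
for n,(u0,u1,v0,v1,z0,z1) in dict(ledge=(408,512,250,275,8,18),endtop=(512,550,240,335,36,44),tab=(255,305,240,278,55,75),post=(250,305,270,310,55,75),pad=(340,362,265,320,20,36),rack=(262,405,228,256,12,22),carr=(250,325,265,330,18,30)).items():
    q=B[u(v0):u(v1)+1,u(u0):u(u1)+1].reshape(-1,3);q=q[(q[:,2]>z0)&(q[:,2]<z1)]
    if len(q): print(n,len(q),np.percentile(q,[3,50,97],axis=0).round(1).tolist())
np.savez("pics/bed.npz",x=x,y=y,z=z,c=c)
# nut
N=W[u(45):u(140),u(165):u(260)].reshape(-1,3);N=N[(N[:,2]>31)&(N[:,2]<42)];print("nut",len(N),N.min(0),N.max(0),np.median(N[:,2]))
(cx,cy),r=cv2.minEnclosingCircle(N[:,:2].astype(np.float32));print(cx,cy,r)
E
```

```text
bench z nan
bed n [0.44532699 0.31605889 0.83772946] slope 33.098872924634684 [544.52829574   5.9502546   52.57640025] 6464 13677
uphill az -144.63579433208417
axes [-0.68392707 -0.4853989   0.54463904] [ 5.78771825e-01 -8.15489530e-01  2.77555756e-17]
ledge 474 [[-27.3, 2.8, 9.3], [-22.8, 42.8, 13.7], [-19.8, 84.0, 15.6]]
endtop 679 [[-25.1, 88.1, 37.4], [7.0, 94.8, 39.9], [37.2, 103.2, 43.4]]
tab 300 [[-15.6, -109.1, 55.9], [-8.9, -96.2, 65.7], [8.2, -84.1, 68.4]]
post 404 [[5.7, -109.2, 57.8], [14.2, -95.8, 67.3], [20.3, -83.8, 69.1]]
pad 216 [[-9.3, -51.7, 20.4], [8.3, -45.0, 32.5], [22.6, -41.5, 34.2]]
rack 1019 [[-50.3, -118.0, 13.0], [-43.1, -60.4, 17.2], [-32.8, -6.8, 19.2]]
carr 952 [[-14.3, -123.1, 18.8], [16.1, -84.0, 21.9], [28.7, -69.2, 27.7]]
nut 660 [562.43859119 209.73285369  31.00652968] [608.68456132 256.12144237  38.922235  ] 36.09513045903299
585.6284790039062 232.91384887695312 23.245637893676758
```

Emit:
arm_command(
  deltas=[
    [9.3, [0.2, 3.5, 0], 0],
    [9.3, [0.2, 4, 0], 0],
    [9.3, [0.2, 4, 0], 0],
    [9.3, [0.2, 4, -1], 0],
    [9.3, [0.2, 3, -2], 0],
    [9.3, [0, 1, -4], 0],
    [9.3, [0, 0, -4], 0],
    [9.3, [0, 0, -4], 0],
    [9.3, [0, 0, -4], 0],
    [9.3, [0, 0, -3], 0],
    [9.3, [0, 0, -2], 0],
    [9.3, [0, 0, -1], 0],
    [9.3, [0, 0, 0], 0],
  ],
  newtons=10,
)

```text
time: 3.37
eef_pos: [583.4, 230.6, 47.4]
ee_rot: [-0.672, -0.214, 0.676, -0.214]
wrist_force: [-0.9, -0.1, -0.6]
grip_width: 93.0
```

Emit:
arm_command(
  deltas=[
    [9.3, [0, 0, -1], 0],
    [9.3, [0, 0, -1], 0],
    [9.3, [0, 0, -1], 0],
    [9.3, [0, 0, 0], 0],
    [9.3, [0, 0, 0], 0],
  ],
)

```text
time: 3.78
eef_pos: [584.9, 232.5, 19.6]
ee_rot: [-0.673, -0.214, 0.674, -0.214]
wrist_force: [0.3, -1.0, 0.2]
grip_width: 93.2
```

Run:
```python
from w import *
s,c,W=snap("w2");print(s["eef_pos"],s["wrist_force"])
cv2.imwrite("pics/w2b.png",c["image"])
```

```text
[584.8935072  232.54931648  19.6457051 ] [ 0.3366845  -0.9547296   0.21313051]
```

View pics/w2b.png

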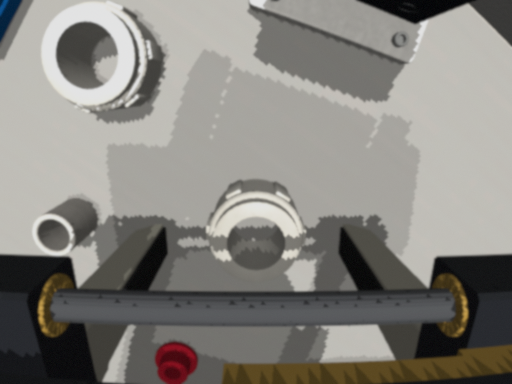

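Emit:
arm_command(
  deltas=[
    [7, [0, 0, 0], 0],
    [6, [0, 0, 0], 0],
    [5, [0, 0, 0], 0],
    [4.5, [0, 0, 0], 0],
    [4.5, [0, 0, 0], 0],
    [4.5, [0, 0, 0], 0],
    [4.5, [0, 0, 0], 0],
    [4.5, [0, 0, 0], 0],
  ],
  newtons=10,
)

```text
time: 4.5
eef_pos: [585.3, 232.7, 20.1]
ee_rot: [-0.674, -0.214, 0.674, -0.214]
wrist_force: [-0.2, 0.1, -0.8]
grip_width: 48.1
```

Emit:
arm_command(
  deltas=[
    [4.5, [0, 0, 1], 0],
    [4.5, [0, 0, 2], 0],
    [4.5, [0, 0, 4], 0],
    [4.5, [0, 0, 4], 0],
    [4.5, [0, 0, 3], 0],
    [4.5, [0, -1.2, 1], 0],
    [4.5, [0, -2.5, 0], 0],
    [4.5, [0, -3, 0], 0],
    [4.5, [0.3, -3, 0], 0],
    [4.5, [0, -3, 0], 0],
    [4.5, [0, -3, 0], 0],
    [4.5, [0, -3, 0], 0],
    [4.5, [0, -2.5, 0], 0],
    [4.5, [0, -1.5, -1], 0],
    [4.5, [0, -1, -2], 0],
    [4.5, [0, 0, -1.5], 0],
    [4.5, [0, 0, -0.7], 0],
    [4.5, [0, 0, 0], 0],
    [4.5, [0, 0, 0], 0],
  ],
)

```text
time: 6.08
eef_pos: [587.9, -4.2, 118.0]
ee_rot: [-0.673, -0.215, 0.674, -0.214]
wrist_force: [0.1, 0.6, 0.0]
grip_width: 47.8
```

Run:
```python
from w import *
s,c,W=snap("w3");print(s["eef_pos"],s["wrist_force"],s["grip_width"])
d=np.load("pics/bed.npz");x,y,z=d["x"],d["y"],d["z"];O=d["c"]+5*x-21.3*y;print(O)
B=(W-O)@np.stack([x,y,z],1);Q=W[(abs(B[...,2])<4)&(B[...,0]>-24)&(B[...,0]<45)&(abs(B[...,1])<100)]
if len(Q)>200:
    m,cc,i=pl(Q,nz=.839);print("bed",m,i.sum(),"off",(cc-O)@z)
cv2.imwrite("pics/w3b.png",c["image"])
```

```text
[587.91013003  -4.16143057 118.01355975] [0.11236421 0.60820957 0.04324432] 47.79199778257507
[528.78082052  20.89318711  55.29959543]
bed [0.4442853  0.31512275 0.83863474] 3802 off -0.04811342766719884
```

View pics/w3b.png

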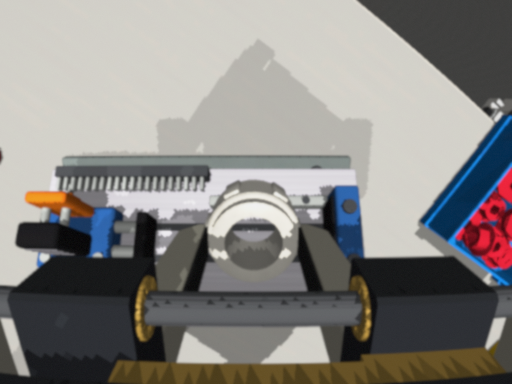

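Emit:
arm_command(
  deltas=[
    [4.5, [-0.44, -0.32, -0.84], 0],
    [4.5, [-0.44, -0.32, -0.84], 0],
    [4.5, [-0.44, -0.32, -0.84], 0],
    [4.5, [-0.36, -0.25, -0.67], 0],
    [4.5, [-0.18, -0.13, -0.34], 0],
    [4.5, [-0.13, -0.1, -0.25], 0],
    [4.5, [-0.13, -0.1, -0.25], 0],
    [4.5, [-0.09, -0.06, -0.17], 0],
    [4.5, [0, 0, 0], 0],
  ],
)

```text
time: 6.88
eef_pos: [570.1, -20.1, 79.1]
ee_rot: [0.677, 0.213, -0.671, 0.215]
wrist_force: [8.0, 2.1, 7.2]
grip_width: 48.2
```

Emit:
arm_command(
  deltas=[
    [5.2, [0, 0, 0.1], 0],
    [5.6, [0, 0, 0], 0],
    [6.0, [0, 0, 0], 0],
    [6.2, [0, 0, 0], 0],
    [6.2, [0, 0, 0], 0],
    [6.2, [0, 0, 0], 0],
  ],
)

```text
time: 7.38
eef_pos: [565.8, -20.4, 76.6]
ee_rot: [-0.674, -0.214, 0.674, -0.214]
wrist_force: [-0.3, -0.8, -0.1]
grip_width: 62.1
```

```bash
cat >> w.py <<'E'
_d=np.load("pics/bed.npz");A=np.stack([_d["x"],_d["y"],_d["z"]],1);O=_d["c"]+5*_d["x"]-21.3*_d["y"]
bed=lambda p:(np.asarray(p)-O)@A
E
python3 - <<'E'
from w import *
s,c,W=snap("w4");print(s["eef_pos"],s["wrist_force"],s["grip_width"],"G bed",bed(s["eef_pos"]+[0,0,5]))
B=bed(W);q=B[(B[...,2]>30)&(B[...,2]<42)&(abs(B[...,0])<35)&(B[...,1]>10)&(B[...,1]<100)];print(len(q),np.percentile(q,[2,50,98],axis=0).round(1))
cv2.imwrite("pics/w4b.png",c["image"])
E
```

```text
[565.76869186 -20.35889541  76.63363653] [-0.2626937  -0.83358013 -0.11059515] 62.08860878908299 G bed [ 9.06925565 55.04817921 25.51010048]
3270 [[-23.6  17.   30.7]
 [  9.6  54.9  37.5]
 [ 22.2  91.3  41.8]]
```

View pics/w4b.png

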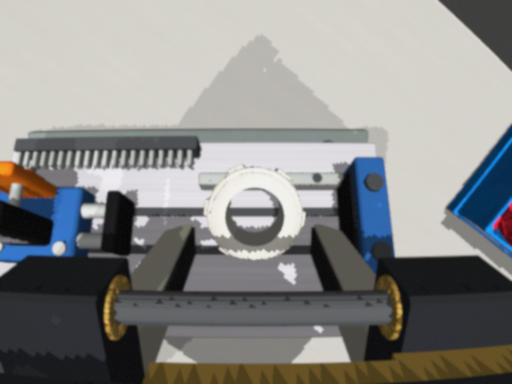

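Emit:
arm_command(
  deltas=[
    [6.4, [0.2, 0.15, 0.4], 0],
    [6.4, [0.44, 0.32, 0.84], 0],
    [6.4, [0.9, 0.6, 1.7], 0],
    [6.4, [0.9, 0.6, 1.7], 0],
    [6.4, [0.9, 0.6, 1.7], 0],
    [6.4, [0.9, 0.6, 1.7], 0],
    [6.4, [0, 0, 1.5], 0],
    [6.4, [0, 0, 0], 0],
    [6.4, [0, 0, 0], 0],
  ],
)

```text
time: 8.18
eef_pos: [609.8, 8.6, 174.0]
ee_rot: [0.675, 0.214, -0.673, 0.215]
wrist_force: [0.2, 0.8, -0.6]
grip_width: 63.9
```

Run:
```python
from w import *
s,c,W=snap("w5");print(s["eef_pos"],s["wrist_force"],s["grip_width"])
B=bed(W)
q=B[(B[...,2]>30)&(B[...,2]<44)&(abs(B[...,0])<32)&(B[...,1]>20)&(B[...,1]<95)];print("nut",len(q),np.percentile(q,[1,50,99],axis=0).round(1).tolist())
try:
    m,cc,i=pl(q,t=1);print("top plane bed n",m,cc)
    print(cv2.minEnclosingCircle(q[i][:,:2].astype(np.float32)))
except Exception as e:print(e)
for n,f in dict(tab=(-25,-2,-110,-50,58,72),post=(0,24,-110,-50,58,72),pad=(-20,20,-40,0,15,34),end=(-35,35,100,130,36,44)).items():
    q=B[(B[...,0]>f[0])&(B[...,0]<f[1])&(B[...,1]>f[2])&(B[...,1]<f[3])&(B[...,2]>f[4])&(B[...,2]<f[5])]
    if len(q): print(n,len(q),np.percentile(q,[2,50,98],axis=0).round(1).tolist())
im=c["image"];m=(im[...,2]>180)&(im[...,1]<150)&(im[...,0]<80)
q=B[m&(np.abs(B[...,1]+75)<40)&(abs(B[...,0])<60)];print("orange",len(q));h=q[q[:,2]>55]
print(np.percentile(q,[2,50,98],axis=0).round(1).tolist(), np.percentile(h,[2,50,98],axis=0).round(1).tolist() if len(h) else 0)
cv2.imwrite("pics/w5b.png",im)
```

```text
[609.77636885   8.61893831 173.99993356] [ 0.21005437  0.81004811 -0.59523044] 63.93669238032254
nut 1338 [[-28.9, 28.6, 30.5], [5.1, 54.3, 38.4], [21.2, 79.9, 43.9]]
top plane bed n [0.36768472 0.00882196 0.92990866] [11.11417706 54.0534704  38.81836858]
((1.4415721893310547, 54.32472229003906), 22.38485336303711)
tab 399 [[-20.9, -87.9, 58.7], [-15.9, -73.4, 65.3], [-12.5, -61.8, 66.8]]
post 792 [[0.1, -87.9, 58.9], [8.2, -73.0, 67.5], [15.3, -61.7, 69.1]]
pad 284 [[-15.0, -39.6, 16.1], [-7.8, -25.8, 29.9], [9.1, -19.6, 33.6]]
end 531 [[-31.9, 109.0, 36.6], [-19.5, 117.0, 39.8], [-6.8, 125.6, 43.9]]
orange 196
[[-19.7, -86.8, 62.5], [-16.3, -73.1, 65.4], [-12.6, -62.8, 66.7]] [[-19.7, -86.8, 62.5], [-16.3, -73.1, 65.4], [-12.6, -62.8, 66.7]]
```

View pics/w5b.png

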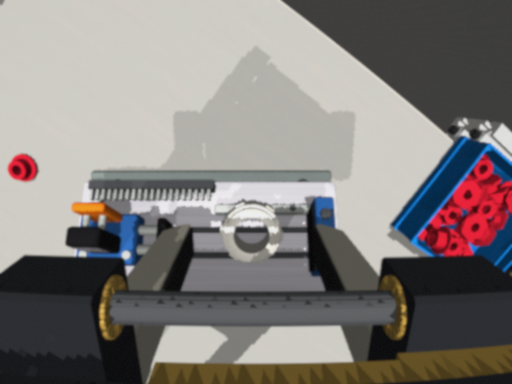

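Run:
```python
from w import *
d=np.load("pics/w5.npz");B=bed(d["W"])
q=B[(B[...,2]>8)&(B[...,2]<50)&(B[...,1]>26)&(B[...,1]<84)]
for x0 in range(-44,40,4):
    p=q[(q[:,0]>=x0)&(q[:,0]<x0+4)]
    if len(p)>3: print(x0,len(p),np.percentile(p[:,2],[10,50,90]).round(1),p[:,1].min().round(0),p[:,1].max().round(0))
```

```text
-36 50 [13.3 14.3 24.6] 26.0 83.0
-32 138 [13.3 14.5 32.3] 26.0 83.0
-28 158 [12.8 23.6 43.1] 26.0 84.0
-24 150 [39.5 43.5 44.6] 34.0 74.0
-20 148 [41.6 47.1 49.8] 29.0 75.0
-16 225 [40.5 48.4 49.5] 28.0 76.0
-12 189 [38.3 46.8 48.2] 28.0 82.0
-8 171 [28.2 44.8 46.4] 28.0 81.0
-4 174 [17.7 42.9 44.9] 28.0 82.0
0 195 [13.8 40.1 43. ] 30.0 81.0
4 221 [14.2 33.6 41.3] 30.0 80.0
8 216 [24.  37.4 40. ] 31.0 77.0
12 215 [29.5 37.2 38.6] 34.0 75.0
16 196 [28.  36.2 37.2] 37.0 71.0
20 85 [25.3 34.4 35.9] 44.0 66.0
```

Emit:
arm_command(
  deltas=[
    [6.8, [-1.1, -0.7, 0], 0],
    [6.8, [-2.05, -1.2, -1], 0],
    [6.8, [0, 0, -2.5], 0],
    [6.8, [0, 0, -2.5], 0],
    [6.8, [0, 0, -2], 0],
    [6.8, [0, 0, -1.2], 0],
    [6.8, [0, 0, -0.7], 0],
    [6.8, [0, 0, 0], 0],
    [6, [0, 0, 0], 0],
    [5, [0, 0, 0], 0],
    [4.5, [0, 0, 0], 0],
    [4.5, [0, 0, 0], 0],
    [4.5, [0, 0, 0], 0],
    [4.5, [0, 0, 0], 0],
  ],
  newtons=6,
)

```text
time: 9.4
eef_pos: [578.2, -10.7, 74.8]
ee_rot: [0.675, 0.214, -0.673, 0.215]
wrist_force: [1.4, -0.6, 4.5]
grip_width: 48.2
```

Emit:
arm_command(
  deltas=[
    [4.5, [0.27, 0.19, 0.5], 0],
    [4.5, [0.27, 0.19, 0.5], 0],
    [4.5, [-0.6, -0.42, 0.47], 0],
    [4.5, [-0.6, -0.42, 0.47], 0],
    [4.5, [0, 0, 0], 0],
    [4.5, [-0.22, -0.16, -0.42], 0],
    [4.5, [-0.18, -0.13, -0.34], 0],
    [4.5, [-0.13, -0.1, -0.25], 0],
    [4.5, [-0.13, -0.1, -0.25], 0],
    [4.5, [-0.13, -0.1, -0.25], 0],
    [4.5, [0, 0, 0], 0],
    [4.5, [0, 0, 0], 0],
  ],
)

```text
time: 10.4
eef_pos: [564.7, -21.0, 78.9]
ee_rot: [0.675, 0.214, -0.672, 0.215]
wrist_force: [4.7, 1.1, 3.9]
grip_width: 48.0
```

```bash
cat >> w.py <<'E'
def prof(B):
    q=B[(B[...,2]>28)&(B[...,2]<52)&(B[...,1]>33)&(B[...,1]<76)]
    for x0 in range(-36,44,6):
        p=q[(q[:,0]>=x0)&(q[:,0]<x0+6)]
        if len(p)>3: print(x0,len(p),np.percentile(p[:,2],[50,90]).round(1),p[:,1].min().round(0),p[:,1].max().round(0))
E
python3 - <<'E'
from w import *
s,c,W=snap("w6");print(s["eef_pos"],s["wrist_force"]@A,s["grip_width"],"G bed",bed(s["eef_pos"]+[0,0,5]))
prof(bed(W))
E
```

```text
[564.74550067 -21.0140678   78.93518553] [-1.62951741  1.80903857  5.65091868] 48.03820124419121 G bed [11.34057718 54.9902712  26.77936957]
-18 114 [36.5 38. ] 42.0 64.0
-12 452 [38.1 44.5] 36.0 75.0
-6 804 [43.2 44.4] 33.0 76.0
0 491 [42.1 43.2] 33.0 76.0
6 378 [40.9 42.2] 33.0 76.0
12 372 [39.5 40.9] 33.0 76.0
18 497 [38.3 39.7] 33.0 76.0
24 816 [37.  38.2] 33.0 76.0
30 481 [35.9 37. ] 39.0 69.0
```

Emit:
arm_command(
  deltas=[
    [4.5, [-0.09, -0.06, -0.17], 0],
    [4.5, [-0.04, -0.03, -0.08], 0],
    [4.5, [0, 0, 0], 0],
    [5.2, [0, 0, 0], 0],
    [5.6, [0, 0, 0], 0],
    [6.2, [0, 0, 0], 0],
    [6.4, [0, 0, 0], 0],
    [6.4, [0, 0, 0], 0],
    [6.4, [0, 0, 0], 0],
  ],
)

```text
time: 11.2
eef_pos: [561.0, -22.1, 75.0]
ee_rot: [-0.674, -0.214, 0.674, -0.214]
wrist_force: [-0.6, -0.3, 0.2]
grip_width: 63.9
```

Run:
```python
from w import *
s,c,W=snap("w7");print(s["eef_pos"],s["wrist_force"]@A,s["grip_width"],"G bed",bed(s["eef_pos"]+[0,0,5]))
prof(bed(W))
```

```text
[560.99379519 -22.06591005  74.99174401] [ 0.70646395 -0.07749929 -0.20347925] 63.86994186625164 G bed [12.26928098 53.67665612 21.47424735]
-24 245 [36.3 37.1] 35.0 68.0
-18 730 [36.2 37.1] 33.0 73.0
-12 452 [36.2 37. ] 33.0 75.0
-6 324 [36.2 37.1] 33.0 76.0
0 300 [36.3 37.2] 33.0 76.0
6 405 [36.4 37.2] 33.0 76.0
12 767 [36.2 37.2] 33.0 74.0
18 722 [35.4 36.9] 34.0 69.0
24 72 [28.9 29.8] 44.0 59.0
```

Emit:
arm_command(
  deltas=[
    [6.6, [0.2, 0.15, 0.4], 0],
    [6.6, [0.44, 0.32, 0.84], 0],
    [6.6, [0.9, 0.6, 1.7], 0],
    [6.6, [0.9, 0.6, 1.7], 0],
    [6.6, [0.66, 0.53, 1.23], 0],
    [6.6, [0, 0, 2.5], 0],
    [6, [-1, 1.5, 2], 0],
    [5.4, [-2, 3, 0], 0],
    [5.2, [-2, 3, 0], 0],
    [5.2, [-1.5, 2.5, 0], 0],
    [5.2, [-0.5, 0.8, -1.5], 0],
    [5.2, [0, 0, -3], 0],
    [5.2, [0, 0, 0], 0],
    [5.2, [0, 0, 0], 0],
  ],
)

```text
time: 12.42
eef_pos: [521.2, 108.2, 133.4]
ee_rot: [-0.673, -0.215, 0.675, -0.214]
wrist_force: [-0.2, -0.3, 0.7]
grip_width: 51.9
```

Run:
```python
from w import *
s,c,W=snap("w8");print(s["eef_pos"],s["grip_width"]);B=bed(W);print("G",bed(s["eef_pos"]+[0,0,5]))
prof(B)
q=B[(B[...,2]>30)&(B[...,2]<42)&(abs(B[...,0])<30)&(B[...,1]>10)&(B[...,1]<95)];print("nut",cv2.minEnclosingCircle(q[:,:2].astype(np.float32)))
im=c["image"].astype(int);m=(im[...,2]>150)&(im[...,2]-im[...,0]>90)
q=B[m&(B[...,0]>-30)&(B[...,0]<0)&(B[...,2]>40)&(B[...,2]<75)&(abs(B[...,1]+75)<30)];print("tab",len(q),np.percentile(q,[1,50,99],axis=0).round(1).tolist())
m=im.max(2)<70
q=B[m&(abs(B[...,0])<25)&(B[...,2]>60)&(B[...,2]<72)&(abs(B[...,1]+75)<22)];print("post",len(q),np.percentile(q,[1,50,99],axis=0).round(1).tolist() if len(q) else 0)
cv2.imwrite("pics/w8b.png",c["image"])
```

```text
[521.17721766 108.16880342 133.40459352] 51.93025628259934
G [  8.09904801 -75.57310246  93.83176589]
-30 6 [28.6 29.3] 47.0 52.0
-24 157 [35.7 36.9] 35.0 64.0
-18 361 [36.1 37.1] 33.0 69.0
-12 207 [36.1 37.2] 33.0 72.0
-6 163 [36.1 37.4] 33.0 74.0
0 167 [36.1 37.1] 33.0 74.0
6 197 [36.2 37.1] 33.0 72.0
12 112 [36.2 37.2] 33.0 70.0
nut ((0.5283849239349365, 50.44113540649414), 23.93496322631836)
tab 521 [[-20.4, -89.7, 54.3], [-16.1, -76.7, 65.6], [-13.1, -62.6, 67.2]]
post 1105 [[-0.4, -89.1, 63.4], [7.8, -76.1, 67.7], [15.0, -62.4, 69.3]]
```

View pics/w8b.png

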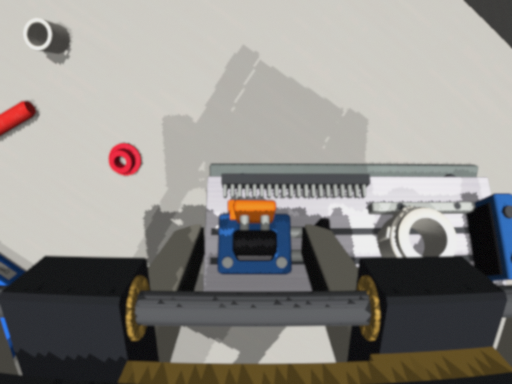

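Emit:
arm_command(
  deltas=[
    [5.2, [0.39, 0.31, -1], 0],
    [5.2, [0, 0, -1.5], 0],
    [5.2, [0, 0, -0.8], 0],
    [5.2, [0, 0, -0.5], 0],
    [5.2, [0, 0, 0], 0],
    [4, [0, 0, 0], 0],
    [3, [0, 0, 0], 0],
    [2, [0, 0, 0], 0],
    [2, [0, 0, 0], 0],
    [2, [0, 0, 0], 0],
    [2, [0, 0, 0], 0],
  ],
  newtons=45,
)

```text
time: 13.38
eef_pos: [526.4, 111.1, 96.3]
ee_rot: [0.674, 0.214, -0.674, 0.214]
wrist_force: [-1.1, 0.2, 0.4]
grip_width: 20.7
```

Run:
```python
from w import *
s=get_state();print(s["eef_pos"],s["grip_width"],s["wrist_force"]@A,bed(s["eef_pos"]+[0,0,5]))
```

```text
[526.37464346 111.1167118   96.34577979] 20.66413121885033 [ 0.80304307 -0.81978051 -0.09500911] [-17.0702002  -74.96896727  65.98929763]
```

Run:
```python
from w import *
s,c,W=snap("w9");print(s["grip_width"])
v=read_camera("scene");np.savez("pics/s9.npz",**v)
a=cv2.resize(v["image"][100:250,210:350],(420,450),interpolation=2);b=cv2.resize(c["image"][170:320,170:340],(380,450)[:2] if 0 else (380,450))
cv2.imwrite("pics/w9b.png",np.hstack([a,b]))
```

```text
20.66413121885033
```

View pics/w9b.png

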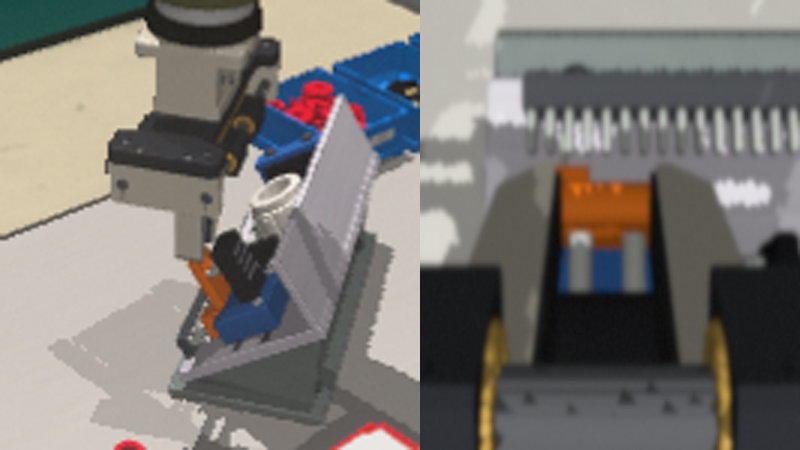

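Emit:
arm_command(
  deltas=[
    [1.2, [0, 0, 0], 0],
    [1.2, [0, 0, 0], 0],
    [1.2, [0, 0, 0], 0],
  ],
  newtons=45,
)

```text
time: 13.73
eef_pos: [526.2, 111.1, 96.0]
ee_rot: [-0.674, -0.214, 0.674, -0.214]
wrist_force: [0.7, -0.1, -0.0]
grip_width: 12.3
```

Run:
```python
from w import *
d=dict(np.load("pics/s9.npz"));W=cloud(d);B=bed(W)
f=lambda X,Y:(100+int(Y/3),210+int(X/3))
for n,(X,Y) in dict(f1=(185,215),f2=(185,240),f3=(190,255),f4=(200,220),f5=(200,245),tab1=(205,265),tab2=(212,285),tab3=(205,275),post=(245,250),nut=(262,190)).items():
    v,u=f(X,Y);print(n,W[v,u].round(1),B[v,u].round(1))
s=get_state();T=R.from_quat(s["ee_rot"]).as_matrix();L=(W-s["eef_pos"])@T
q=L[(L[...,0]>-60)&(L[...,0]<18)&(abs(L[...,1])<40)&(abs(L[...,2])<18)]
q=q[(q@T.T+s["eef_pos"])[:,2]>80]
for a in range(-60,20,6):
    p=q[(q[:,0]>=a)&(q[:,0]<a+6)]
    if len(p):print(a,len(p),p[:,1].min().round(),p[:,1].max().round(),p[:,2].min().round(),p[:,2].max().round())
```

```text
f1 [513.8 134.5 150.2] [   6.7 -101.3  108.7]
f2 [514.9 132.9 127. ] [ -5.8 -99.3  89.3]
f3 [511.6 129.9 115.2] [ -8.5 -98.8  76.9]
f4 [504.3 129.2 148.2] [  14.8 -102.5  101.2]
f5 [506.1 126.8 126.9] [  3.1 -99.5  83.3]
tab1 [517.  111.1  96.8] [-13.1 -80.4  58. ]
tab2 [509.9 110.8  82.4] [-16.  -84.2  42.7]
tab3 [513.3 114.   92.3] [-14.4 -84.9  53.5]
post [502.2  88.  108.3] [ 14.5 -70.1  53.8]
nut [589.9  -9.7  79.6] [-13.7  60.3  37.8]
-60 1 -26.0 -26.0 -3.0 -3.0
-54 24 -28.0 -22.0 -10.0 8.0
-48 25 -27.0 -14.0 -10.0 9.0
-42 28 -27.0 -11.0 -10.0 9.0
-36 23 -26.0 -14.0 -10.0 9.0
-30 32 -26.0 13.0 -10.0 8.0
-24 44 -27.0 22.0 -10.0 18.0
-18 23 -22.0 17.0 -8.0 18.0
-12 13 -17.0 16.0 -5.0 18.0
-6 26 -16.0 15.0 -2.0 18.0
0 30 -15.0 11.0 3.0 17.0
6 16 -15.0 8.0 6.0 14.0
12 18 -13.0 8.0 8.0 17.0
```

Run:
```python
from w import *
for t in("w5","w8","w9"):
    d=np.load(f"pics/{t}.npz");P=d["W"];M=None
    # camera->tool directly
    c={k:d[k] for k in("range_z","K","distortion","T_tool_cam")}
    L=cloud(c,[0,0,0],[0,0,0,1])
    q=L[(L[...,0]>-70)&(L[...,0]<25)&(abs(L[...,1])<66)&(abs(L[...,2])<20)]
    print(t)
    for a in range(-70,25,8):
        p=q[(q[:,0]>=a)&(q[:,0]<a+8)]
        if len(p):
            r=p[p[:,1]>0]; print(a,len(p),"right y",np.percentile(r[:,1],[1,50,99]).round(),"z",np.percentile(r[:,2],[1,50,99]).round())
s=np.load("pics/s9.npz");cv2.imwrite("pics/s9c.png",cv2.resize(s["image"][130:220,235:335],(800,600),interpolation=cv2.INTER_CUBIC))
```

```text
w5
-70 971 right y [31. 37. 46.] z [-10.  -9.  -4.]
-62 1059 right y [30. 36. 47.] z [-9. -9.  0.]
-54 974 right y [30. 35. 46.] z [-9. -9.  5.]
-46 844 right y [30. 34. 46.] z [-9. -8.  8.]
-38 714 right y [30. 34. 45.] z [-9. -8.  8.]
-30 632 right y [31. 34. 45.] z [-9. -8.  8.]
-22 502 right y [31. 33. 44.] z [-9. -8.  8.]
-14 256 right y [31. 32. 40.] z [-9. -7.  8.]
w8
-70 846 right y [24. 30. 37.] z [-9. -9. -4.]
-62 987 right y [24. 30. 40.] z [-9. -9.  0.]
-54 871 right y [24. 30. 40.] z [-9. -9.  5.]
-46 815 right y [24. 29. 40.] z [-9. -8.  7.]
-38 681 right y [25. 29. 39.] z [-9. -8.  7.]
-30 576 right y [25. 29. 39.] z [-9. -8.  8.]
-22 481 right y [25. 28. 38.] z [-9. -8.  8.]
-14 245 right y [25. 26. 34.] z [-9. -7.  8.]
10 606 right y [ 0.  6. 13.] z [11. 16. 20.]
18 450 right y [ 0.  7. 13.] z [ 7. 10. 15.]
w9
-70 376 right y [ 9. 12. 15.] z [-10.  -9.   9.]
-62 448 right y [ 9. 12. 16.] z [-9. -8. -1.]
-54 516 right y [ 9. 13. 23.] z [-9. -8.  5.]
-46 710 right y [ 9. 15. 24.] z [-9. -8.  6.]
-38 578 right y [ 9. 15. 24.] z [-9. -9.  7.]
-30 498 right y [ 9. 15. 24.] z [-9. -9.  7.]
-22 1119 right y [ 0.  8. 22.] z [-9. 14. 20.]
-14 322 right y [ 0.  9. 18.] z [-9.  1. 14.]
-6 747 right y [0. 5. 9.] z [-3.  3. 20.]
2 221 right y [0. 5. 9.] z [10. 12. 18.]
10 31 right y [ 0.  1. 10.] z [15. 17. 18.]
18 8 right y [48. 51. 53.] z [20. 20. 20.]
```

View pics/s9c.png

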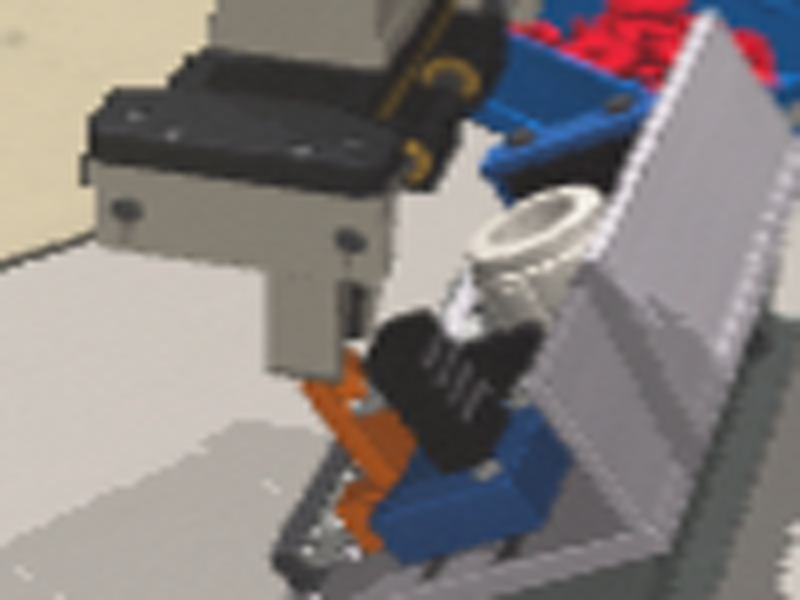

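Emit:
arm_command(
  deltas=[
    [5.2, [0, 0, 0], 0],
    [5.2, [0, 0, 0], 0],
    [5.2, [0, 0, 0], 0],
    [5.2, [0, 0, 0], 0],
    [5.2, [0, 0, 0], 0],
    [5.2, [0, 0, -0.6], 0],
    [5.2, [0, 0, -0.6], 0],
    [5.2, [0, 0, -0.6], 0],
    [5.2, [0, 0, -0.5], 0],
    [5.2, [0, 0, 0], 0],
    [5.2, [0, 0, 0], 0],
  ],
  newtons=40,
)

```text
time: 14.65
eef_pos: [525.6, 111.0, 72.2]
ee_rot: [-0.673, -0.214, 0.674, -0.214]
wrist_force: [0.3, 0.3, 0.5]
grip_width: 51.8
```

Emit:
arm_command(
  deltas=[
    [4, [0, 0, 0], 0],
    [3, [0, 0, 0], 0],
    [2, [0, 0, 0], 0],
    [1.8, [0, 0, 0], 0],
    [1.8, [0, 0, 0], 0],
    [1.8, [0, 0, 0], 0],
  ],
)

```text
time: 15.15
eef_pos: [526.6, 111.1, 73.4]
ee_rot: [0.674, 0.214, -0.674, 0.214]
wrist_force: [0.1, -1.0, 1.1]
grip_width: 28.0
```

Emit:
arm_command(
  deltas=[
    [1.8, [-0.14, -0.1, 0.11], 0],
    [1.8, [-0.14, -0.1, 0.11], 0],
    [1.8, [-0.14, -0.1, 0.11], 0],
    [1.8, [-0.14, -0.1, 0.11], 0],
    [1.8, [-0.07, -0.05, 0.06], 0],
    [1.8, [0, 0, 0], 0],
    [1.8, [0, 0, 0], 0],
  ],
)

```text
time: 15.73
eef_pos: [521.3, 107.4, 77.8]
ee_rot: [0.675, 0.215, -0.673, 0.214]
wrist_force: [11.2, 4.8, -11.3]
grip_width: 27.7
```

```bash
cat > st.py <<'E'
from w import *
s=get_state();g=bed([526.6,111.1,72.9]);print(round(s["time"],2),"shift",(bed(s["eef_pos"])-g).round(1),"F",(s["wrist_force"]@A).round(1),s["grip_width"].round(1))
E
python3 st.py
```

```text
Traceback (most recent call last):
  File "st.py", line 2, in <module>
    s=get_state();g=bed([526.6,111.1,72.9]);print(round(s["time"],2),"shift",(bed(s["eef_pos"])-g).round(1),"F",(s["wrist_force"]@A).round(1),s["grip_width"].round(1))
                                                                                                                                              ^^^^^^^^^^^^^^^^^^^^^
AttributeError: 'float' object has no attribute 'round'
```

Emit:
arm_command(
  deltas=[
    [1.8, [0.06, -0.08, 0], 0],
    [1.8, [0.17, -0.24, 0], 0],
    [1.8, [0.29, -0.41, 0], 0],
    [1.8, [0.29, -0.41, 0], 0],
    [1.8, [0.29, -0.41, 0], 0],
    [1.8, [0.29, -0.41, 0], 0],
    [1.8, [0.29, -0.41, 0], 0],
    [1.8, [0.29, -0.41, 0], 0],
    [1.8, [0.23, -0.33, 0], 0],
    [1.8, [0.17, -0.24, 0], 0],
    [1.8, [0, 0, 0], 0],
  ],
)

```text
time: 16.65
eef_pos: [544.6, 74.5, 77.8]
ee_rot: [0.675, 0.215, -0.673, 0.214]
wrist_force: [8.0, 7.2, -8.3]
grip_width: 27.5
```

```bash
sed -i 's/s\["grip_width"\].round(1)/s["grip_width"]/' st.py; python3 st.py
```

```text
16.65 shift [ 8.1 40.3  0.5] F [-13.5  -1.2  -1.1] 27.451701073821365
```

Emit:
arm_command(
  deltas=[
    [1.8, [0.12, -0.16, 0], 0],
    [1.8, [0.17, -0.24, 0], 0],
    [1.8, [0.17, -0.24, 0], 0],
    [1.8, [0.17, -0.24, 0], 0],
    [1.8, [0.17, -0.24, 0], 0],
    [1.8, [0.17, -0.24, 0], 0],
    [1.8, [0.17, -0.24, 0], 0],
    [1.8, [0.17, -0.24, 0], 0],
    [1.8, [0.17, -0.24, 0], 0],
    [1.8, [0.17, -0.24, 0], 0],
    [1.8, [0.12, -0.16, 0], 0],
    [1.8, [0, 0, 0], 0],
  ],
)

```text
time: 17.65
eef_pos: [562.1, 49.9, 77.7]
ee_rot: [0.675, 0.215, -0.673, 0.214]
wrist_force: [7.0, 7.4, -6.7]
grip_width: 27.3
```

```bash
python3 st.py
python3 - <<'E'
from w import *
s,c,W=snap("w10");B=bed(W)
q=B[(B[...,2]>31)&(B[...,2]<42)&(abs(B[...,0])<30)&(B[...,1]>40)&(B[...,1]<107)];print("nut",cv2.minEnclosingCircle(q[:,:2].astype(np.float32)),np.percentile(q[:,2],[5,50,95]))
E
```

```text
17.65 shift [ 8.1 70.4  0.5] F [-12.   -2.   -0.2] 27.252204640488063
nut ((1.5046405792236328, 78.12377166748047), 39.18903732299805) [32.00936357 36.17297848 37.36112812]
```

Emit:
arm_command(
  deltas=[
    [1.8, [0.02, -0.23, 0.08], 0],
    [1.8, [0.12, -0.16, 0], 0],
    [1.8, [0.12, -0.16, 0], 0],
    [1.8, [0.12, -0.16, 0], 0],
    [1.8, [0.12, -0.16, 0], 0],
    [1.8, [0, 0, 0], 0],
  ],
)

```text
time: 18.2
eef_pos: [567.0, 42.6, 78.0]
ee_rot: [0.675, 0.216, -0.673, 0.213]
wrist_force: [9.0, 14.7, -11.3]
grip_width: 27.3
```

```bash
python3 st.py
```

```text
18.2 shift [ 8.4 79.3  0.6] F [-19.5  -6.8  -0.8] 27.336810949336442
```

Emit:
arm_command(
  deltas=[
    [1.8, [0.12, -0.16, 0], 0],
    [1.8, [0.12, -0.16, 0], 0],
    [1.8, [0.12, -0.16, 0], 0],
    [1.8, [0.12, -0.16, 0], 0],
    [1.8, [0, 0, 0], 0],
    [1.8, [0, 0, 0], 0],
  ],
)

```text
time: 18.7
eef_pos: [571.0, 37.1, 77.9]
ee_rot: [0.674, 0.217, -0.673, 0.213]
wrist_force: [4.8, 16.7, -8.0]
grip_width: 27.7
```

```bash
python3 st.py
```

```text
18.7 shift [ 8.3 86.   0.6] F [-15.7 -10.9   0.7] 27.679735003324776
```

Emit:
arm_command(
  deltas=[
    [1.8, [0.12, -0.16, 0], 0],
    [1.8, [0.12, -0.16, 0], 0],
    [1.8, [0.12, -0.16, 0], 0],
    [1.8, [0, 0, 0], 0],
    [1.8, [0, 0, 0], 0],
  ],
)

```text
time: 19.12
eef_pos: [573.9, 33.0, 77.7]
ee_rot: [0.674, 0.217, -0.673, 0.212]
wrist_force: [3.0, 19.6, -6.7]
grip_width: 27.5
```

```bash
python3 st.py
python3 - <<'E'
from w import *
s,c,W=snap("w11");B=bed(W);im=c["image"].astype(int)
cv2.imwrite("pics/w11b.png",c["image"])
v=read_camera("scene");S=bed(cloud(v));np.savez("pics/s11.npz",**v)
for n,X in(("wrist",B),("scene",S)):
  q=X[(X[...,2]>33)&(X[...,2]<40)&(abs(X[...,0])<26)&(X[...,1]>50)&(X[...,1]<107)]
  if len(q): print(n,len(q),np.percentile(q,[1,50,99],axis=0).round(1).tolist())
q=B[(im.max(2)<70)&(B[...,2]>22)&(B[...,2]<35)&(abs(B[...,0])<18)&(B[...,1]>35)&(B[...,1]<65)];print("pad",len(q),np.percentile(q,[2,50,98],axis=0).round(1).tolist() if len(q) else 0)
E
```

```text
19.12 shift [ 8.2 91.   0.5] F [-15.2 -14.2   1.9] 27.50442649480553
wrist 784 [[-22.1, 62.7, 33.3], [-16.1, 82.3, 36.3], [-11.5, 106.7, 37.8]]
scene 84 [[-15.3, 51.7, 33.0], [7.1, 80.7, 36.8], [22.2, 103.9, 38.7]]
pad 28 [[-15.1, 54.0, 26.7], [-13.4, 55.6, 32.6], [-11.6, 61.6, 33.6]]
```

Emit:
arm_command(
  deltas=[
    [5, [0, 0, 0], 0],
    [5.5, [0, 0, 0], 0],
    [5.5, [0, 0, 0], 0],
    [5.5, [0, 0, 0], 0],
    [5.5, [0, 0, 0], 0],
    [5.5, [0, 0, 0], 0],
  ],
)

```text
time: 19.72
eef_pos: [574.8, 28.1, 79.0]
ee_rot: [0.674, 0.214, -0.674, 0.214]
wrist_force: [0.6, 0.8, -0.8]
grip_width: 54.6
```

```bash
python3 st.py
cat > chk.py <<'E'
from w import *
s,c,W=snap(sys.argv[1]);B=bed(W);im=c["image"].astype(int)
m=(im[...,2]>150)&(im[...,2]-im[...,0]>90)
q=B[m&(B[...,0]>-30)&(B[...,0]<0)&(B[...,2]>58)&(B[...,2]<75)&(abs(B[...,1]-10)<40)];print("tab",len(q),np.percentile(q,[1,50,99],axis=0).round(1).tolist() if len(q) else 0)
m=im.max(2)<70
q=B[m&(abs(B[...,0])<25)&(B[...,2]>62)&(B[...,2]<72)&(abs(B[...,1]-12)<25)];print("post",len(q),np.percentile(q,[1,50,99],axis=0).round(1).tolist() if len(q) else 0)
q=B[(B[...,2]>34)&(B[...,2]<39)&(abs(B[...,0])<27)&(B[...,1]>50)&(B[...,1]<107)];print("nut",len(q),np.percentile(q,[1,50,99],axis=0).round(1).tolist() if len(q) else 0)
E
python3 chk.py w12
```

```text
19.72 shift [10.7 95.6  0.4] F [-1.2 -0.3 -0.1] 54.63075736507118
tab 725 [[-20.9, -2.7, 63.4], [-17.1, 10.4, 65.8], [-14.1, 23.6, 67.4]]
post 1405 [[-15.5, -8.9, 62.7], [3.7, 9.3, 67.7], [9.0, 24.3, 71.2]]
nut 681 [[-21.7, 51.8, 34.2], [-16.3, 86.9, 36.4], [-1.7, 101.6, 37.9]]
```

Emit:
arm_command(
  deltas=[
    [5.5, [0, 0, 0.5], 0],
    [5.5, [0, 0, 1.5], 0],
    [5.5, [0, 0, 2], 0],
    [5.5, [0, 0, 2], 0],
    [5.5, [1, 0.7, 2], 0],
    [5.5, [2, 1.4, 2], 0],
    [5.5, [0, 0, 0], 0],
    [5.5, [0, 0, 0], 0],
  ],
)

```text
time: 20.43
eef_pos: [606.2, 49.7, 180.8]
ee_rot: [0.675, 0.214, -0.673, 0.215]
wrist_force: [-0.5, -0.4, -1.3]
grip_width: 55.1
```

```bash
python3 chk.py w13
python3 - <<'E'
from w import *
d=np.load("pics/w13.npz");B=bed(d["W"]);im=d["image"].astype(int)
q=B[(im.max(2)<75)&(B[...,2]>24)&(B[...,2]<36)&(abs(B[...,0])<19)&(B[...,1]>35)&(B[...,1]<70)];print("pad",len(q),np.percentile(q,[2,50,98],axis=0).round(1).tolist() if len(q) else 0)
q=B[(B[...,2]>30)&(B[...,2]<40)&(abs(B[...,0])<30)&(B[...,1]>50)&(B[...,1]<107)&(im.min(2)>120)];print("nutw",len(q),np.percentile(q,[1,50,99],axis=0).round(1).tolist())
q=B[(B[...,2]>36)&(B[...,2]<44)&(B[...,1]>100)&(B[...,1]<135)&(abs(B[...,0])<40)];print("end",np.percentile(q,[1,50,99],axis=0).round(1).tolist())
q=B[(B[...,2]>20)&(B[...,2]<28)&(abs(B[...,0])<23)&(B[...,1]<50)&(B[...,1]>-25)&(im[...,0]>im[...,2]+40)];print("carriage",np.percentile(q,[1,50,99],axis=0).round(1).tolist())
print(get_state()["wrist_force"])
cv2.imwrite("pics/w13b.png",cv2.resize(d["image"][120:300,150:480],(800,436),interpolation=2))
E
```

```text
tab 282 [[-20.0, -3.2, 60.4], [-15.8, 9.9, 65.6], [-13.0, 23.7, 67.6]]
post 688 [[-0.0, -2.5, 64.1], [7.8, 11.0, 67.6], [14.8, 24.4, 69.4]]
nut 262 [[-15.2, 51.0, 34.0], [2.3, 63.6, 36.2], [17.5, 102.3, 38.0]]
pad 340 [[-14.2, 49.2, 25.5], [2.0, 52.3, 32.6], [17.7, 56.5, 34.3]]
nutw 225 [[-12.5, 60.1, 30.4], [5.0, 63.8, 36.2], [18.0, 101.9, 37.9]]
end [[-31.8, 108.5, 36.6], [-11.6, 115.6, 39.9], [11.2, 125.4, 43.9]]
carriage [[-19.5, -16.4, 20.2], [3.4, 13.1, 21.9], [22.4, 37.2, 23.6]]
[-0.15321971  0.23403854 -0.66450819]
```

View pics/w13b.png

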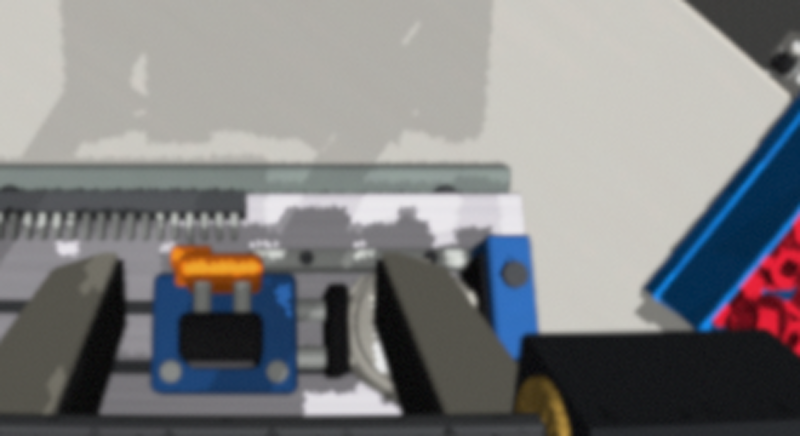

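Emit:
arm_command(
  deltas=[
    [5.5, [0, 0, 2], 0],
    [5.5, [0.5, 2, 3], 0],
    [5.5, [0.5, 3, 3], 0],
    [5.5, [0, 2, 2], 0],
    [5.5, [0, 0, 0], 0],
    [5.5, [0, 0, 0], 0],
  ],
)

```text
time: 20.98
eef_pos: [614.4, 119.0, 278.2]
ee_rot: [0.674, 0.215, -0.674, 0.215]
wrist_force: [0.3, -0.5, -1.2]
grip_width: 55.1
```

```bash
python3 chk.py w14
python3 - <<'E'
from w import *
d=np.load("pics/w14.npz");B=bed(d["W"]);im=d["image"].astype(int)
q=B[(B[...,2]>34)&(B[...,2]<40)&(abs(B[...,0])<30)&(B[...,1]>58)&(B[...,1]<107)&(im.min(2)>110)]
m,c,i=pl(q);print("nut top n",m,c,cv2.minEnclosingCircle(q[i][:,:2].astype(np.float32)))
S=cloud(read_camera("scene"))
for n,(u,v) in dict(nutB=(160,235),sleeve=(192,257),cap=(253,253),bottle=(136,212),deb=(215,290)).items(): print(n,S[v,u].round(0))
E
```

```text
tab 134 [[-19.6, -2.0, 63.0], [-16.1, 10.4, 65.7], [-12.9, 22.9, 67.7]]
post 371 [[-0.4, -3.4, 63.4], [7.6, 10.3, 67.5], [15.1, 24.2, 69.6]]
nut 271 [[-20.9, 73.2, 34.3], [-9.8, 95.6, 36.4], [14.4, 106.3, 38.5]]
nut top n [-0.02145814  0.00900885  0.99972916] [-8.15773839 92.08827296 36.40770944] ((-1.8625969886779785, 84.57003784179688), 21.431636810302734)
nutB [599. 356.  35.]
sleeve [513. 331.  25.]
cap [458. 222.  16.]
bottle [693. 366.  41.]
deb [422. 336.  15.]
```

```bash
python3 -c "
from station import *
print(sign_off())"
```

```text
the job is handed in; nothing more can be done
None
```

The white nut nearest the robot is clamped in the cradle and the job is handed in at about 21 s. My last checks agree that it is held, with two points less certain than the rest (below).

**What I did**
- **Placing the nut:** on the first release it slid onto the top of the ledge and sat tilted about 20°. I gripped it again, moved it up the slope, pressed it flat and let go. It then lay flat against the ledge.
- **Gripping the tab:** the moves allow no tilt of the tool, so I gripped the orange tab by its sides and pushed it towards the post with about 12–19 N. The first attempt closed above the tab, because the fingertips sit about 24 mm further back than the stated figure. I lowered the tool and gripped it.
- **Clamping:** I slid the jaw about 91 mm, until the force along the slide was about 14 N with the pad about 11–14 mm in. Then I released it.

**Last checks**
- The nut's top lies about 36 mm above the bed and within about 1.5° of parallel to it.
- The tab is fully out, as at the start. The jaw sprang back about 4.5 mm and has held still since.
- The bystanders and the second nut are where they were, within camera accuracy, and the robot is clear.

**Less certain**
- The jaw's total shift measured about 86.5 mm, which is not a clean multiple of the 6 mm rack pitch. I put that down to camera error, since the tab is fully out.
- The remaining pad compression, about 10 mm or roughly 11 N, is worked out from the pictures, not measured. In the last view part of the nut was hidden, so its contact with the ledge rests on earlier views.

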